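# Fetch the cold chisel out through the hatch of its till

### The job

The cold chisel lies in the low wooden till, under a hatch that is shorter than the chisel and barred by a brass turn-button. Turn the button clockwise a quarter turn, until it clicks past its detent into the open notch, and let go of it; then take the chisel out through the hatch, tilting it head end first, and finish while holding it still in the gripper, up above the hatch, clear of everything, with every part of it at least 5 cm higher than the till's lid. Leave the till's button open and the other things on the bench undisturbed.

Things in the scene. Friction and masses are not known exactly. Their poses are not given: they have to be found in the camera images.
- till: low fixed pale wooden box, 226 x 146 mm, 56 mm high. Origin: centre of its underside, on the bench; +x points along it to the end with the hatch. Inside: floor 6 mm, lid underside 50 mm, lid top 56 mm above the bench; clear space x -105 to 105, y -65 to 65 mm. The 6 mm lid closes x -113 to +3 mm; the rest is the hatch
- hatch (a point): middle of the hatch, at lid-top height; axes as the till. The opening reaches from till x = +3 to +105 mm and y = -60 to +60 mm, with a rim all round at lid height (end rim 8 mm wide)
- button (a joint): brass turn-button on the lid, upright pivot at till x = -22, y = 0 mm. 0 = shut: its bar points along till +x, over the hatch, reaching 71 mm from the pivot. Grows clockwise from above; 1.57 rad = open, bar to till -y; stops at both. A sprung strut behind it is its detent: it pushes back with about 0.1 N m until 0.79 rad, then snaps the button on to open
- button_grip (a point): on the pivot, 29 mm above the lid's top: mid-grip of an upright brass blade 12 mm thick (point y), 38 mm long (point x, along the bar), from 7 to 43 mm above the lid; fingers close along point y. Below it, keep the fingertips 10 mm or more above the lid: 12 mm wide bar (9 mm high), round foot and spring strut (7 mm high). Turns with the button
- chisel: dark steel cold chisel, 200 mm, 0.2 to 0.4 kg: round bar 16 mm across with a flared edge 24 mm wide. Lies on the till's floor along the till. Origin: middle of its underside; its y axis runs along it to the struck head (y = +100 mm, beneath the hatch); the edge (y = -100 mm) is under the lid. Bar axis at its z = 8 mm; balances within 15 mm of the middle
- chisel_head (a point): centre of the chisel's struck head end, on its bar axis
- chisel_edge (a point): centre of the chisel's cutting edge, on its bar axis
- c_clamp: grey steel G clamp lying on the bench left of the till, 153 x 87 x 18 mm, origin under its centre; bystander
- pliers: blue-handled pliers lying at the near right, 56 x 165 x 12 mm, origin under its centre; bystander
- offcut_1: small pale wood offcut, 45 x 120 x 22 mm, lying at the right, origin under its centre; bystander
- screw_box: green open tin of screws, 80 x 110 x 28 mm, standing at the right, origin under its centre; bystander

How it is judged:
On the way, in this order (a step that is already met when the one before it is completed fails the run):
1. the button clicks past its detent into the open notch and is let go, the chisel still down in the till (value of joint button above 1.35 rad and contact force between the fingers and button below 0.1 N and height (world z) of chisel_head below 0.05 m), for 0.2 s.
2. the chisel comes up tilted through the hatch, head out above the lid and edge still below it inside the till (z of chisel_head in the frame of till above 0.07 m and z of chisel_edge in the frame of till below 0.05 m and x of chisel_edge in the frame of till between -0.11 and 0.105 m), for 0.1 s.
3. the whole chisel is above the lid, held in the gripper (height (world z) of each of chisel_head, chisel_edge above 0.076 m and contact force between the fingers and chisel above 1 N), for 0.1 s.
At the end, for the whole second after the job is handed in: The gripper holds the chisel (finger force over 1 N) still (under 3 cm/s), its middle within 15 cm of above the hatch's middle, both its ends at least 50 mm above the lid's top (106 mm above the bench); neither chisel nor robot touches the till; the button stays in its open notch (over 1.35 rad) (height (world z) of each of chisel_head, chisel_edge above 0.106 m and contact force between the fingers and chisel above 1 N and contact force between chisel and till below 0.05 N and linear speed of chisel below 0.03 m/s and value of joint button above 1.35 rad and contact force between each of the arm, the fingers and till below 0.1 N and horizontal distance between chisel and hatch below 0.15 m); the arm keeps its last pose, push and grip.
It fails at once if a bystander is moved more than 3 cm (distance of any of c_clamp, pliers, offcut_1, screw_box from where it was at the start of the episode above 0.03 m).
It also fails if it takes over 51 s, if anything falls off the work surface, if the arm or the gripper's body presses on something with over 40 N, if the wrist force passes 120 N, or if a joint passes its speed limit or range.

### The arm

A 6-joint arm with a two-finger parallel gripper is mounted at the origin on a cart in front of the work surface, level with it; the furniture and walls round the work are solid. World frame = base frame: x ahead of the robot, y to its left, z up, the work surface at z = 0. Lengths are in m, angles in rad, forces in N, time in s.
With the tool pointing down it reaches from about 0.325 to 0.925 m from the base axis. Payload 3.1 kg.
Tool frame: the origin (TCP) lies between the finger pads; the fingertips stand 25 mm ahead of it and the grasp point (between the pads) lies 6 mm ahead of it; z points along the fingers, y is the direction in which the jaws open and shut (so a half turn about z gives the same grasp; the last joint's range is limited). The gripper opens to 85 mm and grips with 20 to 120 N. Pads are 22 mm wide; open, the fingers measure 114 mm over their backs; the gripper's body (76 mm by 85 mm) begins 54 mm behind the grasp point. The pads swing forward as they close: fully open they stand 13 mm farther back than shut.
Start: joints at [1.17, 0.217, 1.613, -0, 1.311, -0.112], TCP at [0.178, 0.599, 0.256] pointing down, gripper open.
Joint ranges: [-2.75, 2.75], [-0.78, 2.1], [0.31, 2.55], [-1.13, 4.27], [0.13, 2.63], [-2.58, 2.58]. Speed limits (rad/s): [2.79, 2.79, 3.14, 3.14, 3.14, 3.14].

### API

Orientations are given as a rotation vector (axis times angle).
In Python, from cell import get_obs, read_camera, close_job gives the robot as it stands.
- The arm moves only by the tool step_arm, never from a script. Its argument "targets" is one flat list of numbers, 7 for each row, row after row: the shift along the tool's x, y, z in mm, then the turn, a rotation vector about the tool's x, y, z in rad, then the finger opening in mm, from 0 to 85.4. A call has 1 to 8 rows; each row is the pose to reach, as a shift and turn from the pose measured when the call began, along the tool's axes at that moment; what a row does not reach only later rows make up. A row lasts 1/10 s, in which the tool goes at most 50 mm and 8.59 degrees, less where a joint would pass 70% of its speed; a pose out of reach is approached as far as the arm can. A call with a gripper value outside its range is refused whole. The fingers move at their own pace and stop on an object; "squeeze" is the grip in N (left out, the last holds). Time passes only in rows, so rows that repeat a pose let the fingers close. It gives the time, the measured TCP pose, the force and the opening at its end, in the units of the state.
- get_obs(): the state, without advancing time (a new reading comes with each control period).
- read_camera(name): name is "scene" or "top" or "wrist"; returns a dict with "pixels" (420x560x3 uint8, red, green, blue), "K" (3x3 intrinsics, pixels), "R" (3x3) and "t" (3): a world point X has camera coordinates R X + t. Camera axes: x right, y down, z forward; pixel columns grow to the right and rows downward; lengths in m; the calibration is good to about 2 mm. A picture is of the moment at which its call begins. There is no depth.
- close_job(): hands the job in, once; it reports no verdict.
The state is a dict: "time": time; "joint_pos": joint angles; "dq": joint speeds; "effort": joint torques, N m; "tool_pos": TCP position; "eef_rot": TCP orientation; "ft_force": force on the tool from outside, world axes, zero at the start; "wrist_torque": the same for the moment, N m; "gripper_width": finger opening in m.
Only numpy, scipy, OpenCV 4.12 (cv2) and the standard library are available. Lean on these libraries where they do the work, as an engineer would, in place of code of your own. Each camera call takes 0.05 s, during which the arm holds its last target. There are 200 camera calls.

## Working session

There is one attempt and no reset: what is moved stays moved. The work goes in short steps, Python scripts to look and compute and a tool call to move; the robot and the scene stay as the last step left them, time stands still between calls to the robot, and variables do not carry over. Pictures are saved under pics/ and viewed, about 8 in all and at most 12, crops included, and the job is handed in when it is done.

Besides the shell and the picture viewer there is one more tool, called in YAML: its name, and indented under it one key for each argument. step_arm: Moves the arm, as the interface text tells. Its arguments: {"type":"object","properties":{"targets":{"type":"array"},"squeeze":{"type":"number"}},"required":["targets"]}

```bash
mkdir -p pics; ls; python3 - <<'E'
from cell import *
import cv2
o=get_obs();print({k:o[k] for k in('time','tool_pos','eef_rot','joint_pos','gripper_width','ft_force')})
for n in('top','scene'):
    c=read_camera(n);cv2.imwrite(f'pics/{n}0.png',c['pixels'][:,:,::-1]);print(n,c['K'],c['R'],c['t'])
E
```

```text
pics
{'time': 0.0, 'tool_pos': array([0.17765527, 0.59843342, 0.25493037]), 'eef_rot': array([-0.45189136, -3.10825429,  0.00365144]), 'joint_pos': array([ 1.16982326e+00,  2.17801194e-01,  1.61495065e+00,  4.90295259e-05,
        1.31125702e+00, -1.12240142e-01]), 'gripper_width': 0.08544966875559981, 'ft_force': array([ 0.26000738, -0.14294206,  0.02530666])}
top [[410.00523808   0.         275.65835171]
 [  0.         410.00523808 208.68776894]
 [  0.           0.           1.        ]] [[-0.00761497 -0.99920201 -0.03920919]
 [-0.98463108  0.01433405 -0.17405795]
 [ 0.17448108  0.03728114 -0.9839545 ]] [-0.11610736  0.50064151  0.94846401]
scene [[409.9739005    0.         271.93139086]
 [  0.         409.9739005  214.95215472]
 [  0.           0.           1.        ]] [[-0.83874122 -0.54452923  0.00104196]
 [-0.48352353  0.74389105 -0.46133621]
 [ 0.25043595 -0.3874455  -0.88722478]] [0.34060725 0.37707018 0.86235263]
```

View pics/top0.png

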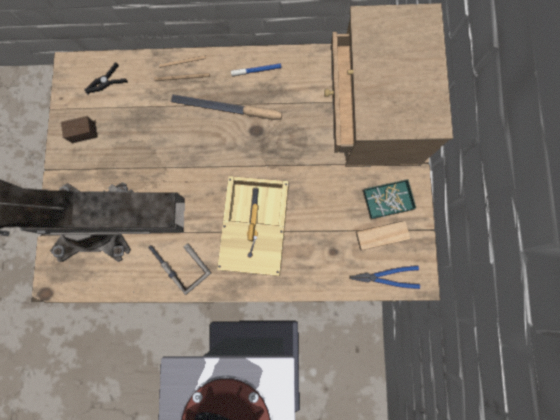

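View pics/scene0.png

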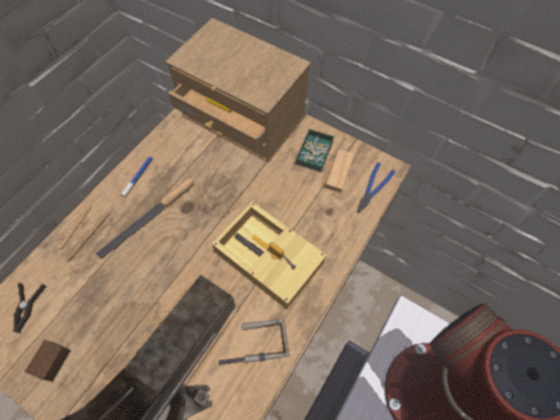

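The top view shows the yellow till centred near (254,226), with its hatch at the top (rows 180-226), the button pivot near (251,238) and its bar running up over the dark chisel at (255,200). Next I'll measure the corners.

```bash
cat > h.py <<'E'
import numpy as np,cv2
from cell import *
from scipy.spatial.transform import Rotation as Rn
def ray(c,px,z):
    px=np.atleast_2d(px).astype(float)
    d=np.c_[(px[:,0]-c['K'][0,2])/c['K'][0,0],(px[:,1]-c['K'][1,2])/c['K'][1,1],np.ones(len(px))]@c['R']
    o=-c['R'].T@c['t']; return o+d*((z-o[2])/d[:,2])[:,None]
def proj(c,X):
    p=np.atleast_2d(X)@c['R'].T+c['t']; p=p@c['K'].T; return p[:,:2]/p[:,2:]
E
python3 - <<'E'
from h import *
for n,roi in(('top',(210,170,90,115)),('scene',(205,195,130,115))):
    c=read_camera(n);im=c['pixels'][:,:,::-1].copy();print(n,'cam',-c['R'].T@c['t'])
    hsv=cv2.cvtColor(im,cv2.COLOR_BGR2HSV);x,y,w,h=roi
    m=np.zeros(im.shape[:2],np.uint8);m[y:y+h,x:x+w]=cv2.inRange(hsv,(20,70,120),(35,255,255))[y:y+h,x:x+w]
    m=cv2.morphologyEx(m,cv2.MORPH_CLOSE,np.ones((5,5)))
    cs=max(cv2.findContours(m,0,2)[0],key=cv2.contourArea);hl=cv2.convexHull(cs)
    print(cv2.contourArea(cs),cv2.minAreaRect(hl)); b=cv2.approxPolyDP(hl,3,True)[:,0];print(b.tolist());print(ray(c,b,.056).round(4).tolist())
    cr=cv2.resize(im[y:y+h,x:x+w],None,fx=5,fy=5,interpolation=cv2.INTER_CUBIC);cv2.polylines(cr,[((b-[x,y])*5+2)],True,(0,0,255),1);cv2.imwrite(f'pics/{n}1.png',cr)
E
```

```text
top cam [ 0.32657401 -0.15855075  1.01583359]
5630.5 ((252.80691528320312, 225.43067932128906), (62.189823150634766, 94.62803649902344), 5.710592269897461)
[[230, 176], [282, 181], [287, 186], [278, 275], [218, 268]]
[[0.5789, -0.012, 0.056], [0.5642, -0.138, 0.056], [0.5517, -0.1498, 0.056], [0.341, -0.1264, 0.056], [0.3582, 0.0135, 0.056]]
scene cam [0.25203954 0.23908613 0.93870185]
5504.0 ((268.42620849609375, 249.84408569335938), (98.14067840576172, 61.960845947265625), 38.107574462890625)
[[249, 204], [254, 203], [325, 255], [289, 302], [212, 244]]
[[0.5651, -0.1411, 0.056], [0.5563, -0.1501, 0.056], [0.3417, -0.1257, 0.056], [0.3532, 0.0131, 0.056], [0.5771, -0.0057, 0.056]]
```

```bash
python3 -c "
import cv2,numpy as np
a=cv2.imread('pics/top1.png');b=cv2.imread('pics/scene1.png');b=cv2.resize(b,None,fx=.5,fy=.5)
o=np.zeros((max(a.shape[0],b.shape[0]),a.shape[1]+b.shape[1],3),np.uint8);o[:a.shape[0],:a.shape[1]]=a;o[:b.shape[0],a.shape[1]:]=b;cv2.imwrite('pics/c1.png',o)"
```

```text
(no output)
```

View pics/c1.png

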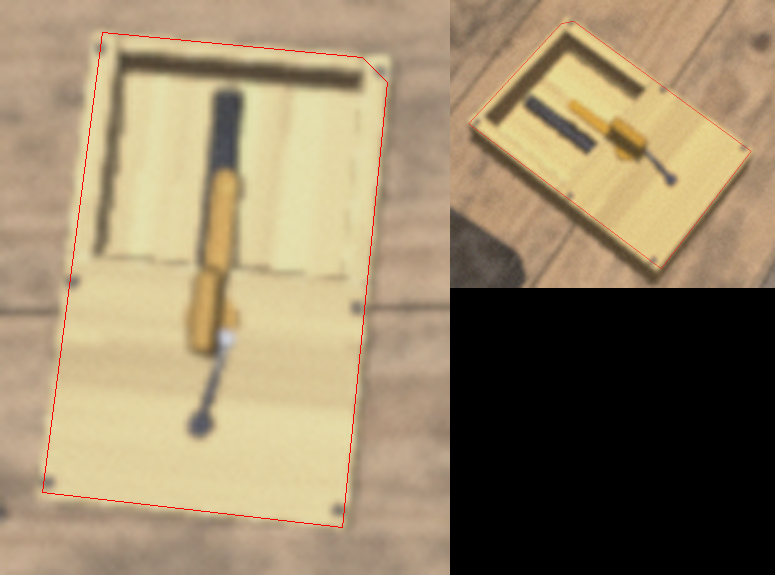

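```bash
cat >> h.py <<'E'
def pose(): 
    o=get_obs(); return o['tool_pos'],Rn.from_rotvec(o['eef_rot'])
def delta(p,R):
    p0,R0=pose(); return (R0.inv().apply(np.array(p)-p0)*1e3).round(1),(R0.inv()*R).as_rotvec().round(4)
def down(yaw): # tool y axis at world angle yaw, z down
    y=np.array([np.cos(yaw),np.sin(yaw),0]);z=np.array([0,0,-1.]);return Rn.from_matrix(np.c_[np.cross(y,z),y,z])
E
python3 - <<'E'
from h import *
p,R=pose();print(R.as_matrix().round(3))
for n in('top','scene'):
    c=read_camera(n);print(n,proj(c,[p,[0,0,0],[0,0,.3],[.178,.599,.0],[.178,.599,.5]]).round(0).tolist())
    # what world points are the dark object's end at various z
c=read_camera('top')
for z in(0,.1,.3,.5): print(z,ray(c,[[185,195],[185,228],[5,185]],z).round(3).tolist())
c=read_camera('scene')
for z in(0,.1,.3,.5): print(z,ray(c,[[205,278],[235,300],[100,380]],z).round(3).tolist())
c=read_camera('wrist');cv2.imwrite('pics/w0.png',c['pixels'][:,:,::-1])
for k in(1,-1):
    y=-.105+k*np.pi/2;print(k,delta([.438,-.066,.25],down(y)))
E
```

```text
[[-0.959  0.285 -0.001]
 [ 0.285  0.959 -0.001]
 [ 0.    -0.002 -1.   ]]
top [[-121.0, 367.0], [225.0, 425.0], [195.0, 490.0], [-17.0, 345.0], [-316.0, 407.0]]
scene [[149.0, 781.0], [434.0, 394.0], [506.0, 379.0], [190.0, 662.0], [34.0, 1112.0]]
0 [[0.546, 0.112, 0.0], [0.461, 0.109, 0.0], [0.58, 0.587, 0.0]]
0.1 [[0.524, 0.085, 0.1], [0.447, 0.083, 0.1], [0.555, 0.514, 0.1]]
0.3 [[0.481, 0.032, 0.3], [0.421, 0.03, 0.3], [0.505, 0.367, 0.3]]
0.5 [[0.438, -0.021, 0.5], [0.395, -0.023, 0.5], [0.455, 0.22, 0.5]]
0 [[0.559, 0.059, 0.0], [0.468, 0.063, 0.0], [0.608, 0.362, 0.0]]
0.1 [[0.526, 0.078, 0.1], [0.445, 0.082, 0.1], [0.57, 0.349, 0.1]]
0.3 [[0.461, 0.116, 0.3], [0.399, 0.119, 0.3], [0.495, 0.323, 0.3]]
0.5 [[0.395, 0.155, 0.5], [0.353, 0.157, 0.5], [0.419, 0.296, 0.5]]
1 (array([-438.7, -563.5,    6.3]), array([-1.000e-04, -0.000e+00, -1.838e-01]))
-1 (array([-438.7, -563.5,    6.3]), array([-0.0000e+00,  2.0000e-04,  2.9578e+00]))
```

step_arm:
  targets: [-220, -282, 3, 0, 0, -0.09, 85, -439, -563, 6, 0, 0, -0.184, 85, -439, -563, 6, 0, 0, -0.184, 85, -439, -563, 6, 0, 0, -0.184, 85, -439, -563, 6, 0, 0, -0.184, 85, -439, -563, 6, 0, 0, -0.184, 85, -439, -563, 6, 0, 0, -0.184, 85, -439, -563, 6, 0, 0, -0.184, 85]

```text
time: 1.25
tool_pos: [0.3242, 0.225, 0.2533]
eef_rot: [0.163, 3.136, 0.001]
ft_force: [1.2, 0.8, -0.5]
gripper_width: 0.085
```

```bash
python3 - <<'E'
from h import *
print(get_obs()['joint_pos'].round(3));print(delta([.438,-.066,.25],down(-.105+np.pi/2)))
E
```

```text
[ 0.429 -0.309  2.124 -0.     1.325 -1.038]
(array([-143.3, -277.7,    3.4]), array([0.0006, 0.0015, 0.0011]))
```

step_arm:
  targets: [-143, -278, 3, 0, 0, 0, 85, -143, -278, 3, 0, 0, 0, 85, -143, -278, 3, 0, 0, 0, 85, -143, -278, 3, 0, 0, 0, 85, -143, -278, 3, 0, 0, 0, 85, -143, -278, 3, 0, 0, 0, 85, -143, -278, 3, 0, 0, 0, 85, -143, -278, 3, 0, 0, 0, 85]

```text
time: 2.05
tool_pos: [0.4381, -0.0681, 0.2506]
eef_rot: [0.169, 3.135, 0.001]
ft_force: [-0.3, 0.1, 0.5]
gripper_width: 0.085
```

```bash
python3 - <<'E'
from h import *
print(get_obs()['joint_pos'].round(3),pose()[0]);
c=read_camera('wrist');cv2.imwrite('pics/w1.png',c['pixels'][:,:,::-1]);np.savez('w1.npz',**c);print(-c['R'].T@c['t'],c['K'])
E
```

```text
[-3.130e-01 -1.820e-01  2.029e+00  1.000e-03  1.293e+00 -1.776e+00] [ 0.43814963 -0.068119    0.25059445]
[ 0.35468605 -0.05887525  0.36834062] [[335.63638418   0.         281.277557  ]
 [  0.         335.63638418 208.77536581]
 [  0.           0.           1.        ]]
```

View pics/w1.png

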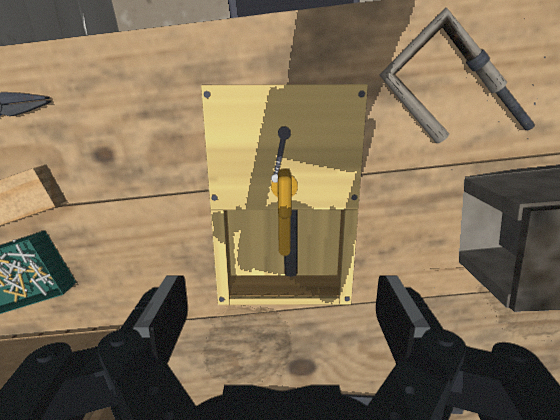

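The wrist view shows lid corners at about (203,85), (367,84), (354,304) and (218,304). The blade is at (285,190), the bar runs to (284,253), and the chisel head end is at (291,275). Casting these to positions.

```bash
python3 - <<'E'
from h import *
c=dict(np.load('w1.npz'));im=c['pixels'][:,:,::-1].copy()
P=ray(c,[[202.5,85],[367.5,84],[354,304],[218,304]],.056);print(P.round(4))
print('sides',[round(np.linalg.norm(P[i]-P[(i+1)%4]),4) for i in range(4)],'ctr',P.mean(0),
 'yaw',[np.arctan2(*(a-b)[[1,0]]).round(4) for a,b in((P[3],P[0]),(P[2],P[1]))],'yaw from front',np.arctan2(*(P[0]-P[1])[[1,0]])+ -np.pi/2)
print('screws',ray(c,[[207.5,95],[361.5,94],[348,297.5],[221.5,297.5],[213.5,197],[354,197],[]][:6],.0565).round(4).tolist())
print('lid edge',ray(c,[[212,209.5],[355,210]],.056).round(4).tolist())
hsv=cv2.cvtColor(im,cv2.COLOR_BGR2HSV)
d=cv2.inRange(hsv,(0,0,0),(180,255,62));d[:,:275]=0;d[:,302:]=0;d[:212]=0;d[272:]=0
for r in range(214,272,6): 
    x=np.where(d[r])[0]; print(r,x.min() if len(x) else None,x.max() if len(x) else None,end='; ')
cr=cv2.resize(im[120:310,195:375],None,fx=4,fy=4,interpolation=cv2.INTER_CUBIC)[:600*1];cv2.imwrite('pics/w1c.png',cr[:, :720][160:760])
E
```

```text
[[ 0.3409 -0.1266  0.056 ]
 [ 0.3556  0.0166  0.056 ]
 [ 0.5799 -0.0035  0.056 ]
 [ 0.5639 -0.1511  0.056 ]]
sides [np.float64(0.144), np.float64(0.2252), np.float64(0.1485), np.float64(0.2244)] ctr [ 0.46009588 -0.0661776   0.056     ] yaw [np.float64(-0.1094), np.float64(-0.0897)] yaw from front -3.244061688076747
screws [[0.3495, -0.1237, 0.0565], [0.3633, 0.0111, 0.0565], [0.5706, -0.0098, 0.0565], [0.5559, -0.1458, 0.0565], [0.4427, -0.1347, 0.0565], [0.4574, 0.0009, 0.0565]]
lid edge [[0.4554, -0.1385, 0.056], [0.4711, 0.0015, 0.056]]
214 291 296; 220 291 296; 226 291 296; 232 290 296; 238 291 296; 244 290 296; 250 291 296; 256 285 296; 262 284 296; 268 285 296;
```

View pics/w1c.png

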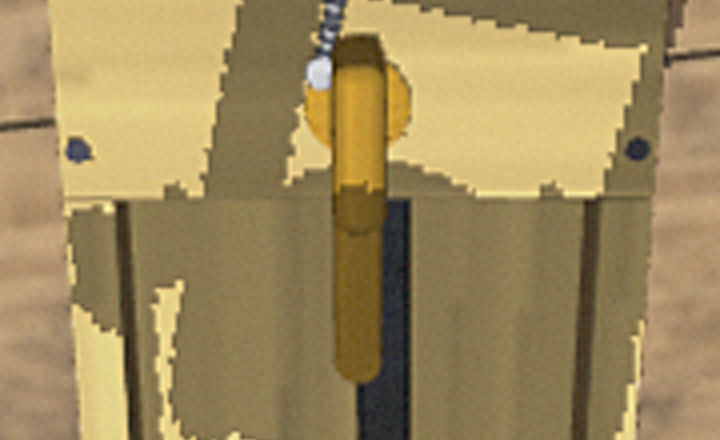

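```bash
python3 - <<'E'
from h import *
c=dict(np.load('w1.npz'));im=c['pixels'][:,:,::-1].copy()
C=np.array([.4600,-.0667]);a=-.104;M=np.array([[np.cos(a),-np.sin(a)],[np.sin(a),np.cos(a)]])
til=lambda P:((P[:,:2]-C)@M).round(4).tolist()
print('pivot pred',C+M@[-.022,0])
print('foot',til(ray(c,[[284.5,185]],.06)),'blade top',til(ray(c,[[284.8,180],[284.8,200]],.099)),'bar',til(ray(c,[[284.5,220],[284.3,250]],.065)),'bar tip',til(ray(c,[[284.3,255.5]],.065)))
print('chisel mid',til(ray(c,[[291,256],[291,268]],.014)),'right edge',til(ray(c,[[297,214],[297,268]],.014)))
d=cv2.inRange(cv2.cvtColor(im,cv2.COLOR_BGR2HSV)[:,:,2],0,62)[240:300,280:300];print((d>0).astype(int)[25:50].sum(1))
for r in(274,276,278):print('head',r,til(ray(c,[[291,r]],.014)))
print(delta([*(C+M@[-.022,0]),.15],down(a+np.pi/2)))
t=read_camera('top');print('head in top', til(ray(t,[[210+228/5,170+90/5]],.02)), til(ray(t,[[210+210/5,170+260/5]],.014)))
E
```

```text
pivot pred [ 0.43811887 -0.06441612]
foot [[-0.0228, -0.0005]] blade top [[-0.0375, -0.0006], [-0.0202, -0.0006]] bar [[0.0108, -0.0006], [0.0429, -0.0008]] bar tip [[0.049, -0.0008]]
chisel mid [[0.0756, 0.0074], [0.0915, 0.0075]] right edge [[0.0232, 0.0139], [0.0916, 0.0147]]
[12 12 12 12 12 12 12 12 12 10 10  3  0  0  0  0  0  0  0  0  0  0  0  0
  0]
head 274 [[0.0996, 0.0076]]
head 276 [[0.1023, 0.0076]]
head 278 [[0.1051, 0.0076]]
(array([ -0.3,   2.1, 100.3]), array([ 0.0015,  0.0007, -0.0021]))
head in top [[0.0963, 0.0056]] [[0.011, 0.0061]]
```

step_arm:
  targets: [0, 1.5, 50, 0, 0, 0, 50, 0, 1.5, 100, 0, 0, 0, 50, 0, 1.5, 130, 0, 0, 0, 50, 0, 1.5, 155, 0, 0, 0, 50, 0, 1.5, 155, 0, 0, 0, 40, 0, 1.5, 155, 0, 0, 0, 40]
  squeeze: 40

```text
time: 2.75
tool_pos: [0.4371, -0.0625, 0.0954]
eef_rot: [-0.16, -3.137, -0.003]
ft_force: [-0.0, 0.6, 0.4]
gripper_width: 0.0401
```

```bash
python3 - <<'E'
from h import *
print(delta([.4381,-.065,.095],down(-.104+np.pi/2)),get_obs()['ft_force'],get_obs()['gripper_width'])
E
```

```text
(array([-1.2, -2.4,  0.4]), array([ 0.002 , -0.0003,  0.0019])) [-0.00841267  0.59573168  0.38120182] 0.04006290175521633
```

step_arm:
  targets: [-1, -2, 0, 0, 0, 0, 40, -1, -2, 0, 0, 0, 0, 25, -1, -2, 0, 0, 0, 0, 5, -1, -2, 0, 0, 0, 0, 5, -1, -2, 0, 0, 0, 0, 5, -1, -2, 0, 0, 0, 0, 5]
  squeeze: 40

```text
time: 3.35
tool_pos: [0.4392, -0.0656, 0.0971]
eef_rot: [0.161, 3.135, 0.001]
ft_force: [-2.4, -1.9, 6.7]
gripper_width: 0.0114
```

step_arm:
  targets: [0, 0, 0, 0, 0, 0.12, 5, 0, 0, 0, 0, 0, 0.24, 5, 0, 0, 0, 0, 0, 0.36, 5, 0, 0, 0, 0, 0, 0.48, 5, 0, 0, 0, 0, 0, 0.6, 5, 0, 0, 0, 0, 0, 0.72, 5, 0, 0, 0, 0, 0, 0.84, 5, 0, 0, 0, 0, 0, 0.92, 5]

```text
time: 4.15
tool_pos: [0.4388, -0.0662, 0.0972]
eef_rot: [1.541, 2.735, 0.0]
ft_force: [-1.5, -1.9, 0.0]
gripper_width: 0.0112
```

```bash
python3 - <<'E'
from h import *
print(delta([.4381,-.065,.095],down(-.104)),get_obs()['ft_force'],get_obs()['wrist_torque'],get_obs()['gripper_width'])
E
```

```text
(array([1.4, 0. , 2.2]), array([0.0014, 0.0012, 0.6487])) [-1.49817799 -1.89657872  0.00607232] [-0.46698245  0.17599509  0.02042021] 0.011228257057613614
```

step_arm:
  targets: [0, 0, 0, 0, 0, 0.12, 5, 0, 0, 0, 0, 0, 0.24, 5, 0, 0, 0, 0, 0, 0.36, 5, 0, 0, 0, 0, 0, 0.48, 5, 0, 0, 0, 0, 0, 0.6, 5, 0, 0, 0, 0, 0, 0.65, 5, 0, 0, 0, 0, 0, 0.65, 5]

```text
time: 4.85
tool_pos: [0.4383, -0.0664, 0.0972]
eef_rot: [2.334, 2.101, -0.001]
ft_force: [-2.1, -0.7, 0.5]
gripper_width: 0.0113
```

```bash
python3 - <<'E'
from h import *
print(delta([.4381,-.065,.095],down(-.104)),get_obs()['ft_force'],get_obs()['wrist_torque'],get_obs()['gripper_width'])
E
```

```text
(array([ 1.3, -0.3,  2.2]), array([ 0.0006,  0.001 , -0.0007])) [-2.06553688 -0.73753351  0.54569847] [-0.31019975  0.27807236  0.02923176] 0.01129270259040916
```

step_arm:
  targets: [0, 0, 0, 0, 0, 0, 40, 0, 0, 0, 0, 0, 0, 40, 0, 0, 0, 0, 0, 0, 40, 0, 0, -2, 0, 0, 0, 40, 0, 0, -40, 0, 0, 0, 40, 0, 0, -80, 0, 0, 0, 40, 0, 0, -120, 0, 0, 0, 40, 0, 0, -140, 0, 0, 0, 40]

```text
time: 5.65
tool_pos: [0.4402, -0.0667, 0.2416]
eef_rot: [2.329, 2.098, 0.005]
ft_force: [1.4, -0.8, 0.3]
gripper_width: 0.04
```

```bash
python3 - <<'E'
from h import *
C=np.array([.4600,-.0667]);a=-.104;M=np.array([[np.cos(a),-np.sin(a)],[np.sin(a),np.cos(a)]])
print(C+M@[.06,.007],delta([*(C+M@[.0,.0]),.25],down(a+np.pi/2)),get_obs()['joint_pos'].round(2))
E
```

```text
[ 0.5204025  -0.06596658] (array([ 2.1, 19.8, -8.3]), array([ 0.004 ,  0.0075, -1.5713])) [-0.31 -0.17  2.04 -0.    1.27 -0.2 ]
```

step_arm:
  targets: [2, 20, -8, 0, 0, -1.571, 40, 2, 20, -8, 0, 0, -1.571, 40, 2, 20, -8, 0, 0, -1.571, 40, 2, 20, -8, 0, 0, -1.571, 40, 2, 20, -8, 0, 0, -1.571, 40, 2, 20, -8, 0, 0, -1.571, 40, 2, 20, -8, 0, 0, -1.571, 40, 2, 20, -8, 0, 0, -1.571, 40]

```text
time: 6.45
tool_pos: [0.4602, -0.0667, 0.2499]
eef_rot: [0.729, 3.049, -0.003]
ft_force: [-1.2, -0.0, 0.6]
gripper_width: 0.0402
```

step_arm:
  targets: [0, 0, 0, 0, 0, -0.37, 40, 0, 0, 0, 0, 0, -0.37, 40, 0, 0, 0, 0, 0, -0.37, 40, 0, 0, 0, 0, 0, -0.37, 40]

```text
time: 6.85
tool_pos: [0.4602, -0.0666, 0.25]
eef_rot: [0.155, 3.132, -0.005]
ft_force: [-0.2, 0.0, -0.2]
gripper_width: 0.0399
```

```bash
python3 - <<'E'
from h import *
print(pose()[0],delta([.46,-.0667,.25],down(-.104+np.pi/2)))
c=read_camera('wrist');cv2.imwrite('pics/w2.png',c['pixels'][:,:,::-1]);np.savez('w2.npz',**c)
E
```

```text
[ 0.46022725 -0.06660931  0.24997694] (array([ 0.2, -0.1, -0. ]), array([-0.0027,  0.0062,  0.0048]))
```

View pics/w2.png

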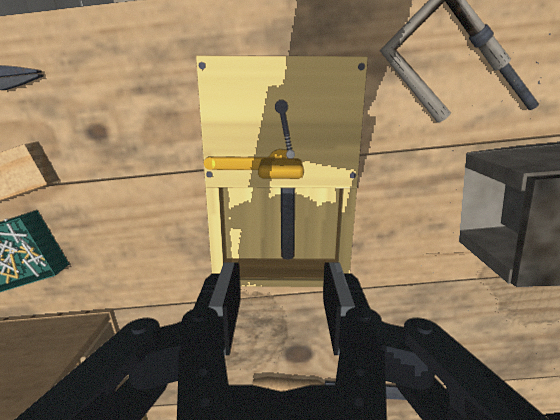

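The button now points to till -y, open, with its strut over centre. The chisel is unobstructed at columns 281–295, rows 188–258.

```bash
python3 - <<'E'
from h import *
c=dict(np.load('w2.npz'));im=c['pixels']
C=np.array([.4600,-.0667]);a=-.104;M=np.array([[np.cos(a),-np.sin(a)],[np.sin(a),np.cos(a)]])
til=lambda P:((P[:,:2]-C)@M).round(4).tolist()
m=cv2.inRange(cv2.cvtColor(im,cv2.COLOR_RGB2HSV)[:,:,2],0,62);m[:188]=0;m[262:]=0;m[:,:276]=0;m[:,300:]=0
ed=np.array([[r,np.where(m[r])[0].min(),np.where(m[r])[0].max()+1] for r in range(192,256)])
mid=(ed[:,1]+ed[:,2])/2; k=np.polyfit(ed[:,0],mid,1); w=(ed[:,2]-ed[:,1]);print(w[::8])
print(til(ray(c,[[np.polyval(k,r)-.5,r] for r in(195,252)],.0145)))
print([(r,int(m[r].sum()/255)) for r in range(252,262)]);print('head',til(ray(c,[[288,258.5]],.014)),til(ray(c,[[288,258.5]],.02)))
print('lid edge check',til(ray(c,[[230,187],[340,187]],.056)),'tip',til(ray(c,[[204,162.5]],.065)))
for z in (.12,.033): print(delta([*(C+M@[.058,.0075]),z],down(a+np.pi/2)))
E
```

```text
[13 14 13 13 13 13 13 13]
[[0.0234, 0.0062], [0.0929, 0.0065]]
[(252, 12), (253, 13), (254, 13), (255, 13), (256, 12), (257, 10), (258, 9), (259, 0), (260, 0), (261, 0)]
head [[0.1016, 0.0078]] [[0.0985, 0.0077]]
lid edge check [[0.003, -0.0497], [0.0024, 0.056]] tip [[-0.0225, -0.0709]]
(array([-57. ,   7.6, 130.3]), array([-0.0027,  0.0061,  0.0033]))
(array([-56.5,   7.8, 217.3]), array([-0.0027,  0.0061,  0.0033]))
```

step_arm:
  targets: [-40, 5, 50, 0, 0.006, 0.003, 40, -57, 6.6, 100, 0, 0.006, 0.003, 40, -57, 6.6, 130, 0, 0.006, 0.003, 40, -57, 6.6, 160, 0, 0.006, 0.003, 40, -57, 6.6, 190, 0, 0.006, 0.003, 40, -57, 6.6, 205, 0, 0.006, 0.003, 40, -57, 6.6, 205, 0, 0.006, 0.003, 40]

```text
time: 7.6
tool_pos: [0.5167, -0.0659, 0.043]
eef_rot: [-0.164, -3.132, 0.002]
ft_force: [-0.5, 0.3, -0.2]
gripper_width: 0.0398
```

```bash
python3 - <<'E'
from h import *
C=np.array([.4600,-.0667]);a=-.104;M=np.array([[np.cos(a),-np.sin(a)],[np.sin(a),np.cos(a)]])
print(delta([*(C+M@[.058,.0064]),.034],down(a+np.pi/2)),get_obs()['ft_force'])
E
```

```text
(array([-1.7, -0.3,  9. ]), array([-0.0018, -0.0053, -0.0005])) [-0.45064548  0.29302144 -0.15469112]
```

step_arm:
  targets: [-1, 0, 8, 0, 0, 0, 40, -1, 0, 8, 0, 0, 0, 30, -1, 0, 8, 0, 0, 0, 20, -1, 0, 8, 0, 0, 0, 8, -1, 0, 8, 0, 0, 0, 8, -1, 0, 8, 0, 0, 0, 8, -1, 0, 8, 0, 0, 0, 8]
  squeeze: 100

```text
time: 8.3
tool_pos: [0.5187, -0.0663, 0.0366]
eef_rot: [-0.164, -3.134, 0.003]
ft_force: [-1.9, 0.3, 5.9]
gripper_width: 0.0118
```

```bash
python3 - <<'E'
from h import *
C=np.array([.4600,-.0667]);a=-.104;M=np.array([[np.cos(a),-np.sin(a)],[np.sin(a),np.cos(a)]])
p,R=pose();o=get_obs();print(o['ft_force'],o['gripper_width'],p)
q=M.T@(p[:2]-C);print('till',q)
# TCP in chisel coords (edge origin): along s, normal n
xe0,ze0=-.101,.014; s=q[0]-xe0;n=p[2]-ze0
for xe,ze,th in[(-.101,.0145,4),(-.100,.015,8),(-.0995,.015,11),(-.099,.015,13),(-.090,.015,14.5),(-.080,.015,16),(-.0665,.015,18),(-.053,.015,20)]:
    t=np.radians(th);x=xe+s*np.cos(t)-n*np.sin(t);z=ze+s*np.sin(t)+n*np.cos(t)
    print(th,'tool x,z mm',(-(x-q[0])*1e3).round(1),(-(z-p[2])*1e3).round(1),'turn',round(t,3),'head',xe+.2*np.cos(t),ze+.2*np.sin(t))
E
```

```text
[-1.87081925  0.26815091  5.94867965] 0.011754891331506012 [ 0.51872407 -0.06628691  0.03661921]
till [0.05836389 0.00650716]
4 tool x,z mm 2.0 -11.6 turn 0.07 head 0.09851281005196486 0.02845129474882506
8 tool x,z mm 3.7 -23.0 turn 0.14 head 0.09805361374831409 0.04283462019201309
11 tool x,z mm 5.7 -31.0 turn 0.192 head 0.0968254366895328 0.05316179907530896
13 tool x,z mm 7.2 -36.3 turn 0.227 head 0.09587401295704706 0.059990210868773
14.5 tool x,z mm -0.3 -40.2 turn 0.253 head 0.10362952807562156 0.0650760008108883
16 tool x,z mm -8.6 -44.1 turn 0.279 head 0.1122523391876638 0.07012747116339983
18 tool x,z mm -19.7 -49.1 turn 0.314 head 0.12371130325903071 0.07680339887498948
20 tool x,z mm -30.7 -54.1 turn 0.349 head 0.13493852415718172 0.08340402866513374
```

```bash
python3 - <<'E'
from h import *
c=read_camera('wrist');cv2.imwrite('pics/w3.png',cv2.resize(c['pixels'][130:400,190:370,::-1],None,fx=3,fy=2.2,interpolation=cv2.INTER_CUBIC))
E
```

```text
(no output)
```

View pics/w3.png

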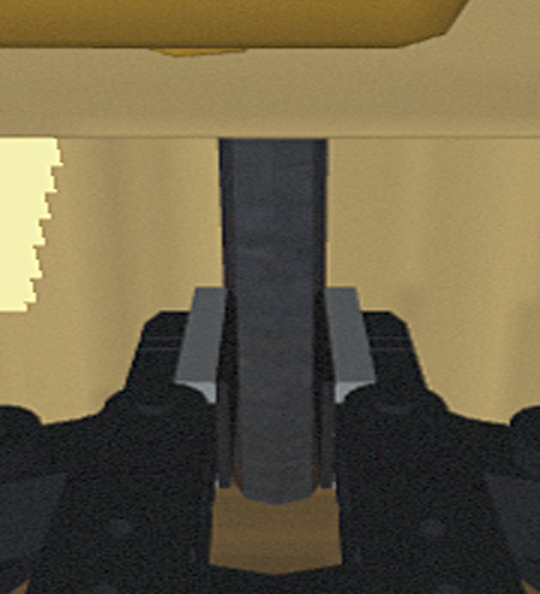

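step_arm:
  targets: [1, 0, -6, 0, -0.035, 0, 8, 2, 0, -11.6, 0, -0.07, 0, 8, 2.8, 0, -17, 0, -0.105, 0, 8, 3.7, 0, -23, 0, -0.14, 0, 8, 3.7, 0, -23, 0, -0.14, 0, 8]
  squeeze: 100

```text
time: 8.85
tool_pos: [0.5141, -0.0656, 0.0597]
eef_rot: [0.157, 3.001, -0.014]
ft_force: [-0.1, -0.5, -3.4]
gripper_width: 0.0116
```

```bash
python3 - <<'E'
from h import *
C=np.array([.4600,-.0667]);a=-.104;M=np.array([[np.cos(a),-np.sin(a)],[np.sin(a),np.cos(a)]])
p,R=pose();o=get_obs();print(o['ft_force'],o['wrist_torque'],o['gripper_width'],M.T@(p[:2]-C),p[2],R.as_matrix()[:,2].round(3))
c=read_camera('wrist');a1=cv2.resize(c['pixels'][130:400,190:370,::-1],None,fx=2,fy=2)
c=read_camera('scene');a2=cv2.resize(c['pixels'][180:315,190:350,::-1],None,fx=3,fy=4,interpolation=cv2.INTER_CUBIC)[:540]
cv2.imwrite('pics/w4.png',np.hstack([a1,a2[:,:420]]))
E
```

```text
[-0.11898955 -0.4855273  -3.40634162] [ 0.00971672  0.00964301 -0.00300415] 0.011608388230081904 [0.05370507 0.00672822] 0.059743570819345074 [ 0.136 -0.016 -0.991]
```

View pics/w4.png

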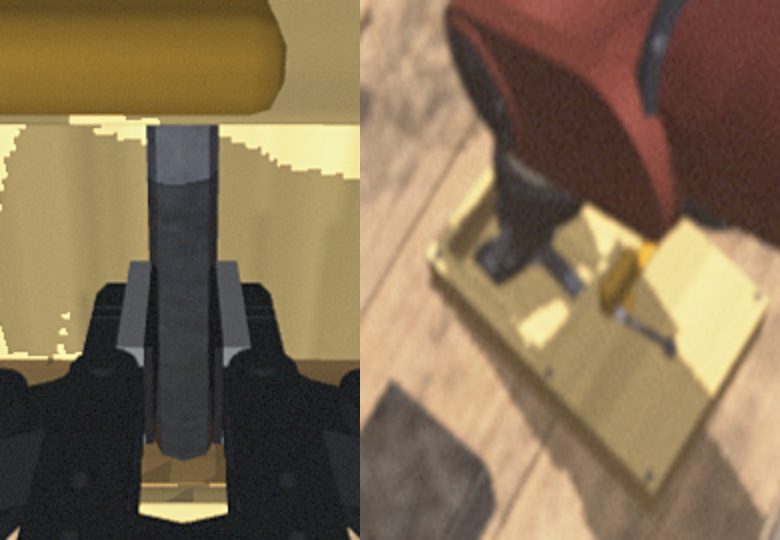

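```bash
cat >> h.py <<'E'
C=np.array([.4600,-.0667]);a=-.104;M=np.array([[np.cos(a),-np.sin(a)],[np.sin(a),np.cos(a)]])
s=.05836+.101;n=.0366-.014
def tgt(xe,ze,th,y=.0066):
    t=np.radians(th);x=xe+s*np.cos(t)-n*np.sin(t);z=ze+s*np.sin(t)+n*np.cos(t)
    return [*(C+M@[x,y]),z],down(a+np.pi/2)*Rn.from_rotvec([0,-t,0])
E
python3 - <<'E'
from h import *
for w in[(-.0995,.015,11),(-.099,.015,13),(-.090,.015,14.5),(-.080,.015,16),(-.0665,.015,18),(-.053,.015,20)]: print(w,*delta(*tgt(*w)))
E
```

```text
(-0.0995, 0.015, 11) [ 0.7 -0.  -8.2] [-0.0023 -0.0553 -0.0001]
(-0.099, 0.015, 13) [  1.4  -0.  -13.6] [-0.0023 -0.0902 -0.    ]
(-0.09, 0.015, 14.5) [ -6.5  -0.  -16.4] [-0.0023 -0.1164 -0.    ]
(-0.08, 0.015, 16) [-15.3  -0.  -19.1] [-0.0023 -0.1426  0.    ]
(-0.0665, 0.015, 18) [-27.   -0.  -22.7] [-2.300e-03 -1.775e-01  1.000e-04]
(-0.053, 0.015, 20) [-38.5  -0.  -26.1] [-2.300e-03 -2.124e-01  1.000e-04]
```

step_arm:
  targets: [0.7, 0, -8.2, 0, -0.055, 0, 8, 1.2, 0, -12.5, 0, -0.083, 0, 8, -1, 0, -14.5, 0, -0.099, 0, 8, -6.5, 0, -16.4, 0, -0.116, 0, 8, -6.5, 0, -16.4, 0, -0.116, 0, 8]

```text
time: 9.45
tool_pos: [0.5201, -0.0665, 0.0773]
eef_rot: [0.151, 2.883, -0.023]
ft_force: [0.2, -0.4, -3.2]
gripper_width: 0.0116
```

```bash
python3 - <<'E'
from h import *
o=get_obs();print(o['ft_force'],o['wrist_torque'],o['gripper_width'],o['tool_pos'])
for w in[(-.090,.015,14.5),(-.080,.015,16),(-.0665,.015,18),(-.053,.015,20),(-.03,.0235,20),(0,.034,20),(.03,.045,20)]: print(w,*delta(*tgt(*w)))
E
```

```text
[ 0.15069226 -0.41880847 -3.16772611] [ 0.02382633  0.12985537 -0.02470231] 0.01162421490775847 [ 0.52012138 -0.06651816  0.07733928]
(-0.09, 0.015, 14.5) [1.3 0.2 0.2] [-0.0026  0.0016  0.    ]
(-0.08, 0.015, 16) [-7.8  0.2 -1.4] [-0.0026 -0.0246  0.    ]
(-0.0665, 0.015, 18) [-19.8   0.2  -3.5] [-0.0026 -0.0595  0.0001]
(-0.053, 0.015, 20) [-31.7   0.2  -5.6] [-0.0026 -0.0944  0.0001]
(-0.03, 0.0235, 20) [-56.1   0.2  -8. ] [-0.0026 -0.0944  0.0001]
(0, 0.034, 20) [-87.8   0.1 -10.6] [-0.0026 -0.0944  0.0001]
(0.03, 0.045, 20) [-1.196e+02  1.000e-01 -1.370e+01] [-0.0026 -0.0944  0.0001]
```

step_arm:
  targets: [-8, 0, -1.4, 0, -0.025, 0, 8, -14, 0, -2.5, 0, -0.042, 0, 8, -20, 0, -3.5, 0, -0.06, 0, 8, -26, 0, -4.5, 0, -0.077, 0, 8, -32, 0, -5.6, 0, -0.094, 0, 8, -32, 0, -5.6, 0, -0.094, 0, 8, -32, 0, -5.6, 0, -0.094, 0, 8]

```text
time: 10.15
tool_pos: [0.5494, -0.0695, 0.0908]
eef_rot: [0.145, 2.79, -0.029]
ft_force: [0.4, 0.2, -4.0]
gripper_width: 0.0117
```

```bash
python3 - <<'E'
from h import *
o=get_obs();print(o['ft_force'],o['wrist_torque'],o['gripper_width'],o['tool_pos'])
for w in[(-.053,.015,20),(-.03,.0235,20),(0,.035,20),(.03,.047,20),(.03,.16,20),(0,.16,10)]: print(w,*delta(*tgt(*w)))
c=read_camera('scene');a2=c['pixels'][150:330,170:350,::-1];cv2.imwrite('pics/s5.png',cv2.resize(a2,None,fx=3,fy=3,interpolation=cv2.INTER_CUBIC))
E
```

```text
[ 0.37863356  0.20993911 -4.01219904] [ 0.03888575  0.16263962 -0.01893   ] 0.011723215806499272 [ 0.54941113 -0.06951606  0.09079529]
(-0.053, 0.015, 20) [ 0.2  0.1 -0. ] [-0.0025 -0.0008  0.0003]
(-0.03, 0.0235, 20) [-24.3   0.1  -0.2] [-0.0025 -0.0008  0.0003]
(0, 0.035, 20) [-56.4   0.1  -0.7] [-0.0025 -0.0008  0.0003]
(0.03, 0.047, 20) [-88.7   0.1  -1.8] [-0.0025 -0.0008  0.0003]
(0.03, 0.16, 20) [-127.3   -0.2 -108. ] [-0.0025 -0.0008  0.0003]
(0, 0.16, 10) [-1.006e+02 -1.000e-01 -9.020e+01] [-2.500e-03  1.737e-01  1.000e-04]
```

View pics/s5.png

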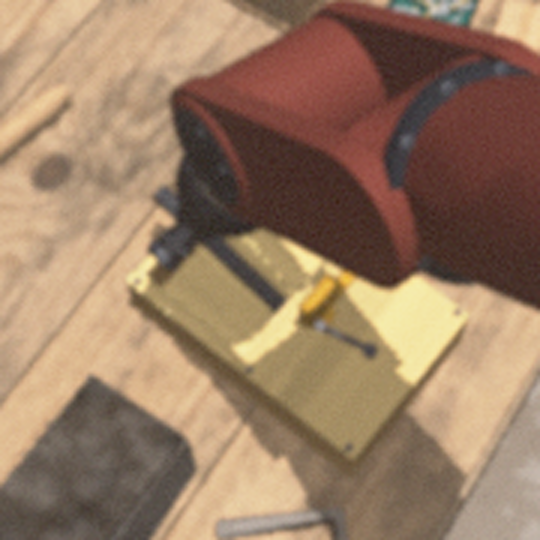

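The chisel is tilted with its head over the end rim and its edge under the lid, and the forces are small (about its weight). Next I slide it out along its axis.

step_arm:
  targets: [-12, 0, 0, 0, 0, 0, 8, -24, 0, 0, 0, 0, 0, 8, -38, 0, -0.5, 0, 0, 0, 8, -52, 0, -0.7, 0, 0, 0, 8, -66, 0, -1, 0, 0, 0, 8, -77, 0, -1.4, 0, 0, 0, 8, -88, 0, -1.8, 0, 0, 0, 8, -88, 0, -1.8, 0, 0, 0, 8]

```text
time: 11.0
tool_pos: [0.6335, -0.0785, 0.1241]
eef_rot: [0.145, 2.786, -0.03]
ft_force: [0.3, -0.2, -2.8]
gripper_width: 0.0112
```

```bash
python3 - <<'E'
from h import *
o=get_obs();print(o['ft_force'],o['wrist_torque'],o['gripper_width'],o['joint_pos'].round(2))
for w in[(.03,.047,20),(.03,.16,20),(.0,.16,10)]: print(w,*delta(*tgt(*w)))
E
```

```text
[ 0.26281339 -0.24171415 -2.7608439 ] [ 0.05940023  0.20769624 -0.06161828] 0.011222409021925357 [-0.25  0.22  1.92  0.08  0.66 -1.78]
(0.03, 0.047, 20) [2.1 0.3 0.6] [-0.003   0.0029  0.0006]
(0.03, 0.16, 20) [ -36.8   -0.  -105.5] [-0.003   0.0029  0.0006]
(0.0, 0.16, 10) [-10.1   0.1 -87.8] [-0.0031  0.1774  0.0003]
```

step_arm:
  targets: [-4, 0, -12, 0, 0, 0, 8, -9, 0, -26, 0, 0, 0, 8, -16, 0, -45, 0, 0, 0, 8, -24, 0, -68, 0, 0, 0, 8, -31, 0, -88, 0, 0, 0, 8, -35, 0, -100, 0, 0, 0, 8, -37, 0, -105, 0, 0, 0, 8, -37, 0, -105, 0, 0, 0, 8]

```text
time: 11.8
tool_pos: [0.6323, -0.0781, 0.2366]
eef_rot: [0.145, 2.785, -0.031]
ft_force: [-0.5, -0.5, -3.9]
gripper_width: 0.0117
```

```bash
python3 - <<'E'
from h import *
for w in[(.0,.16,10)]: print(w,*delta(*tgt(*w)))
o=get_obs();print(o['ft_force'],o['gripper_width'],o['tool_pos'])
t=read_camera('top');c=read_camera('scene');w=read_camera('wrist')
for nm,k in(('top',t),('scene',c)):print(nm,proj(k,[[*(C+M@[.03,.0066]),.16],[*(C+M@[.218,.0066]),.228]]).round())
r=lambda i,x,y:cv2.resize(i['pixels'][y:y+180,x:x+180,::-1],(400,400),interpolation=cv2.INTER_CUBIC)
cv2.imwrite('pics/f6.png',np.hstack([r(t,160,120),r(c,150,130)]))
E
```

```text
(0.0, 0.16, 10) [27.6  0.1 18.3] [-0.0034  0.1792  0.0004]
[-0.51258974 -0.45028649 -3.8616859 ] 0.011694726742188234 [ 0.63234311 -0.07810439  0.23663506]
top [[246. 203.]
 [252. 107.]]
scene [[255. 224.]
 [185. 159.]]
```

View pics/f6.png

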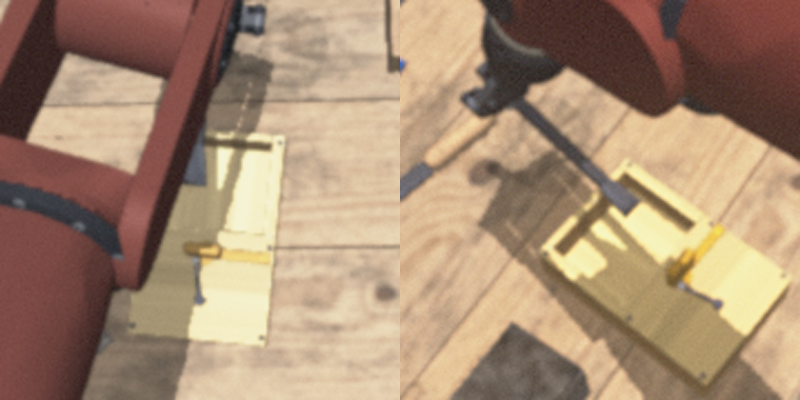

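The edge shows at scene (250,222) and top (248,203), against predictions of (255,224) and (246,203). That puts it about 0.16 m up, clear of the till, and the button is still open. I'll let it settle and hand in.

step_arm:
  targets: [0, 0, 0, 0, 0, 0, 8, 0, 0, 0, 0, 0, 0, 8, 0, 0, 0, 0, 0, 0, 8, 0, 0, 0, 0, 0, 0, 8, 0, 0, 0, 0, 0, 0, 8]

```text
time: 12.45
tool_pos: [0.6311, -0.0778, 0.2335]
eef_rot: [0.145, 2.79, -0.029]
ft_force: [-0.4, -0.4, -3.6]
gripper_width: 0.0118
```

```bash
python3 - <<'E'
from h import *
o=get_obs();print(o['tool_pos'],np.abs(o['dq']).max(),o['ft_force'],o['gripper_width'])
print(close_job())
E
```

```text
[ 0.63106336 -0.07778024  0.23349048] 0.0017205597139767844 [-0.37550808 -0.42167392 -3.60386319] 0.011775508974928031
the job is handed in; nothing more can be done
None
```

I turned the button clockwise to its open notch and let go. Then I gripped the chisel near its head, tilted it head first to 20°, slid it out through the hatch and lifted it. I handed the job in at about 12.5 s, with the chisel held still above the hatch. The job gave no verdict.

**Final checks:**
- **Height:** the cutting edge is about 0.16 m up, matched in both the top and scene views to within about 5 px. The head should be about 0.23 m up, worked out from the grip since it was hidden in the pictures.
- **Position:** the chisel's middle is about 7 cm from the hatch's middle, within the 15 cm limit.
- **Hold:** joint speeds were below 0.002 rad/s, and the only load was about 3.6 N, roughly the chisel's weight.
- **Button and bystanders:** the last pictures show the button still open. I never went near the bystanders, but I did not re-measure their positions.

**One disagreement:** the gripper read 11.8 mm on the 16 mm bar, so it may be gripping off the bar's full width or reading low. The grip held without visible slip throughout. The tool also settled about 3 mm lower after the lift, which doesn't affect the result.

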